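# Clamp a tube rack on the bench mixer

## Task

Get the pink tube rack ready for mixing: push it along the mixer's deck until it is fully home against the far stop, and then flip the red-knobbed clamp lever over past its centre so that it snaps shut and its foot holds the rack down. Fingertip pushes are all it takes: do not lift or tip the rack, and leave the other things on the bench where they are.

Things in the scene. Friction and masses are not known exactly. Their poses are not given: they have to be found in the camera images.
- mixer: Fixed white bench mixer, 260 (x) x 215 mm (y); origin: centre of its underside; front with dark display at -x. Aluminium deck 65 mm above the bench; two dark rails along x, 120 mm apart inside, tops 78 mm high. Far stop across the deck: near face at x = +100 mm, top 94 mm high. A steel post, 30 mm wide, 120 mm high, at x = +55, y = +95 mm carries the clamp lever.
- rack: Pink rack of capped microtubes, loose, about 0.28 kg, 90 (x) x 116 (y) x 40 mm high, caps 9 mm higher; origin: centre of its underside, axes parallel to the mixer's. On the deck between the rails (2 mm play each side), 25 to 65 mm short of the far stop; slides under a few newtons. Fully home it touches the stop: origin at x = +55 mm in the mixer's frame.
- clamp (a joint): Angle (rad) of the over-centre clamp lever with red knob; axis parallel to the mixer's x. 0: open, leaning 40 degrees outwards (mixer's +y), foot raised. 0.7: upright, dead centre. About 1.41: closed, leaning 40 degrees inwards (-y) over the rack, foot pressing on it (1.44 with no rack). A spring drives it away from dead centre to either side; 2 to 3 N at the knob overcomes it.
- clamp_knob (a point): Centre of the red ball knob (26 mm across) at the end of the 11 mm thick steel lever, 90 mm from the pivot. Open it is 182 mm above the bench, upright 203 mm.
- clamp_pivot (a point): Point on the lever's pivot axis, in line with the lever, 113 mm above the bench; fixed to the mixer at x = +55, y = +85 mm, axes parallel to the mixer's.
- clamp_foot (a point): Centre of the black rubber ball foot, 16 mm across, 40 mm from the pivot on a side arm of the lever. It points up when the lever is open and comes down on the bare +y margin of the rack's top when it is closed.
- bottle_big: Bystander, loose, to be left alone: clear laboratory bottle with blue cap, 70 mm across, 150 mm high, standing close to the mixer's right (-y) side; origin at the centre of its underside.
- bottle_small: Bystander, loose, to be left alone: small amber jar with blue lid, 44 mm across, 75 mm high, standing close to the mixer's left (+y) side, nearer the robot than the lever; origin at the centre of its underside.
- tip_box: Bystander, loose, to be left alone: yellow box of pipette tips, 85 x 120 x 53 mm high; origin at the centre of its underside.
- tube_stand: Bystander, loose, to be left alone: blue stand with four tubes with yellow caps, 70 x 134 mm, 105 mm high; origin at the centre of its underside.
- pipette: Bystander, loose, to be left alone: dark hand pipette lying flat, 235 mm long along its x, 45 mm wide, 22 mm high; origin at the centre of its underside.
- beaker: Bystander, loose, to be left alone: empty glass beaker, 68 mm across, 85 mm high; origin at the centre of its underside.
Not all that is in view belongs to the job. Of the things that look like the rack, the larger one is meant.

How it is judged:
By the outcome, as a careful person would: the job done as asked, in the order asked, and still so for the second after the job is handed in, with the robot touching nothing.
It also fails if it takes over 48 s, if anything falls off the work surface, if the arm or the gripper's body presses on something with over 40 N, if the wrist force passes 120 N, or if a joint passes its speed limit or range.

## Robot

A 6-joint arm with a two-finger parallel gripper is mounted at the origin on the work surface. World frame = base frame: x ahead of the robot, y to its left, z up, the work surface at z = 0. Lengths are in m, angles in rad, forces in N, time in s.
With the tool pointing down it reaches from about 0.375 to 0.975 m from the base axis. Payload 3.8 kg.
Tool frame: the origin (TCP) lies midway between the tips of the shut fingers; the grasp point (between the pads) lies 19 mm behind it; z points along the fingers, y is the direction in which the jaws open and shut (so a half turn about z gives the same grasp; the last joint's range is limited). The gripper opens to 85 mm and grips with 20 to 120 N. Pads are 22 mm wide; open, the fingers measure 114 mm over their backs; the gripper's body (76 mm by 85 mm) begins 54 mm behind the grasp point. The pads swing forward as they close: fully open they stand 13 mm farther back than shut.
Start: joints at [-1.199, 0.264, 1.604, -0, 1.274, -0.037], TCP at [0.268, -0.619, 0.231] pointing down, gripper open.
Joint ranges: [-2.63, 2.63], [-0.94, 2.18], [0.31, 2.57], [-1.31, 4.45], [0, 2.66], [-2.55, 2.55]. Speed limits (rad/s): [2.57, 2.57, 3.14, 3.14, 3.14, 3.14].

## Interface

Orientations are given as a rotation vector (axis times angle).
In Python, from workcell import readout, read_camera, camera_params, bot gives the robot as it stands.
- The arm moves only by the tool apply_moves, never from a script. Its argument "plan" is a list that holds one entry, the list of rows, each a list of 7 numbers: the shift along the tool's x, y, z each as a share of 1000 mm, from -1 to 1, then the turn, a rotation vector about the tool's x, y, z each as a share of pi rad, from -1 to 1, then the gripper command: -1 is fully open, 1 is shut, values between are in proportion. A call has exactly 8 rows; each row is the pose to reach, as a shift and turn from the pose commanded when the call began, along the tool's axes at that moment, turning the shorter way round; what a row does not reach only later rows make up. A row lasts 1/12 s, in which the tool goes at most 41.7 mm and 7.16 degrees, less where a joint would pass 70% of its speed; a pose out of reach is approached as far as the arm can. A call with a number of a shift or a turn outside -1 to 1 is refused whole. A call with a gripper value outside its range is refused whole. The fingers move at their own pace and stop on an object; "force" is the grip in N (left out, the last holds). Time passes only in rows, so rows that repeat a pose let the fingers close, or fill a call up. It gives the time, the measured TCP pose, the force and the opening at its end, in the units of the state.
- readout.read_state(): the state, without advancing time (a new reading comes with each control period).
- read_camera(name): name is "scene" or "side" or "wrist"; returns the picture (480x640x3 uint8, red, green, blue); there is no depth.
- camera_params(name): a dict with "fovy" (degrees; the focal length in pixels is half the picture's height over the tangent of half this angle, whatever the lens; pixels are square), "cx", "cy" (the principal point, pixels), "rvec" (rotation vector, rad) and "tvec" (3), from world to camera coordinates, as OpenCV has them; the wrist camera has in their place "hand_eye" (4x4, takes a point from camera to tool coordinates, whose origin is the TCP and whose axes are the flange's). Camera axes: x right, y down, z forward; pixel columns grow to the right and rows downward; lengths in m; the calibration is good to about 2 mm. A picture is of the moment at which its call begins: read the wrist's pose just before it. camera_params takes no time and is no camera call.
- bot.finish_job(): hands the job in, once; it reports no verdict.
The state is a dict: "time": time; "q": joint angles; "joint_vel": joint speeds; "joint_torque": joint torques, N m; "tool_pos": TCP position; "tcp_rot": TCP orientation; "wrist_force": force on the tool from outside, world axes, zero at the start; "torque": the same for the moment, N m; "width": opening from 0.0 (shut) to 1.0 (fully open).
Only numpy, scipy, OpenCV 4.12 (cv2) and the standard library are available. Lean on these libraries where they do the work, as an engineer would, in place of code of your own. Each camera call takes 0.05 s, during which the arm holds its last target.

## Working session

There is one attempt and no reset: what is moved stays moved. The work goes in short steps, Python scripts to look and compute and a tool call to move; the robot and the scene stay as the last step left them, time stands still between calls to the robot, and variables do not carry over. Pictures are saved under pics/ and viewed, and the job is handed in when it is done.

Besides the shell and the picture viewer there is one more tool, called after "Call:" as name(argument=value, ...), one argument or row to a line, values as JSON. apply_moves: Moves the arm, as the interface text tells. Shift numbers are shares of 1000 mm and turn numbers shares of pi rad, none past 1 either way. Its arguments: {"type":"object","properties":{"plan":{"type":"array","items":{"type":"array","items":{"type":"array","items":{"type":"number","minimum":-1,"maximum":1}}}},"force":{"type":"number"}},"required":["plan"]}

```bash
mkdir -p pics; ls
python3 - <<'E'
from workcell import readout, read_camera, camera_params, bot
import cv2
for n in ["scene","side","wrist"]:
    cv2.imwrite(f"pics/{n}0.png",read_camera(n)[:,:,::-1]); print(n,camera_params(n))
print(readout.read_state())
E
```

```text
pics
scene {'fovy': 55.199838081023266, 'cx': 313.93163796482827, 'cy': 234.37381624895463, 'rvec': array([ 2.24943918,  0.60671025, -0.23646775]), 'tvec': array([-0.44090969, -0.09225218,  1.46271274])}
side {'fovy': 49.64665424942169, 'cx': 315.49691429247093, 'cy': 235.23745449936163, 'rvec': array([ 0.92337534, -2.36900777,  1.16559182]), 'tvec': array([0.37287857, 0.3294172 , 0.9939183 ])}
wrist {'fovy': 63.559516346956975, 'cx': 322.12500958972015, 'cy': 240.80686465023484, 'hand_eye': array([[ 1.29744020e-04, -9.46759336e-01, -3.21942143e-01,
         8.21046842e-02],
       [ 9.99999991e-01,  1.17668458e-04,  5.69677117e-05,
        -2.59281631e-05],
       [-1.60522773e-05, -3.21942148e-01,  9.46759343e-01,
        -1.41823293e-01],
       [ 0.00000000e+00,  0.00000000e+00,  0.00000000e+00,
         1.00000000e+00]])}
{'time': 0.15, 'q': array([-1.19890980e+00,  2.64582176e-01,  1.60506828e+00,  1.19234921e-05,
        1.27369817e+00, -3.68783126e-02]), 'joint_vel': array([-0.00092544, -0.00258953, -0.00506677,  0.00072623,  0.00134263,
        0.000369  ]), 'joint_torque': array([ 8.02111026e-04, -5.15907240e+01, -3.67959380e+01, -5.03396075e-05,
        8.08107230e-03, -1.34653274e-05]), 'tool_pos': array([ 0.268105  , -0.61885146,  0.23024232]), 'tcp_rot': array([-3.07450903e+00, -6.37268229e-01,  4.41967739e-04]), 'wrist_force': array([-0.93548464, -0.7643117 ,  0.09856461]), 'torque': array([-0.03396022, -0.01072081,  0.00417392]), 'width': 1.0011021006605973}
```

View pics/scene0.png

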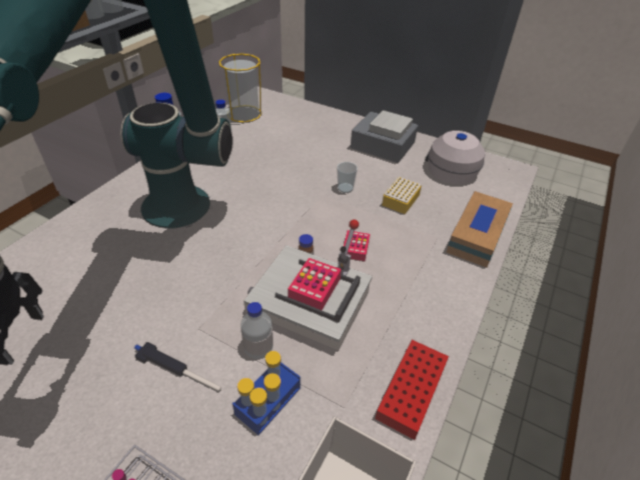

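View pics/side0.png

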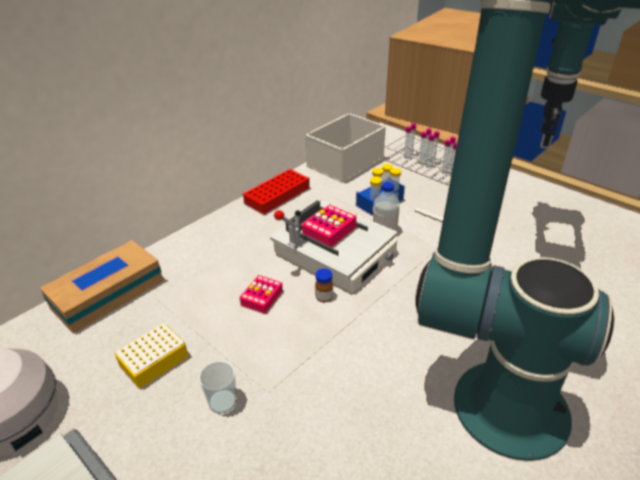

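Scene view: the mixer is at about (310,295). Two things look pink and rack-like: the one on the mixer deck between the rails (scene (315,282), side (330,224)), and a smaller one on the bench (scene (359,244), side (262,293)). The deck one is the larger and sits between the rails, so it fits. The red knob is at scene (354,225), side (280,215). I'll confirm with enlarged crops.

Run:
```python
import cv2
a=cv2.imread("pics/scene0.png")[205:355,235:385]; cv2.imwrite("pics/sc_c.png",cv2.resize(a,(600,600),interpolation=cv2.INTER_CUBIC))
a=cv2.imread("pics/side0.png")[180:310,235:408]; cv2.imwrite("pics/si_c.png",cv2.resize(a,None,fx=4.5,fy=4.5,interpolation=cv2.INTER_CUBIC))
```

```text
(no output)
```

View pics/sc_c.png

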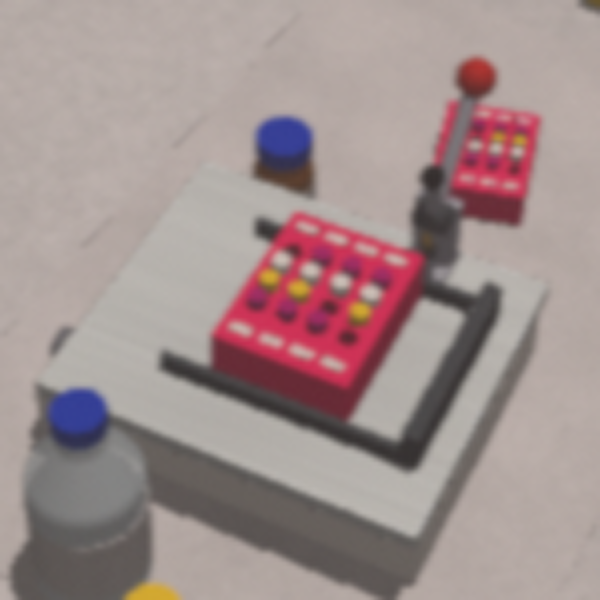

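View pics/si_c.png

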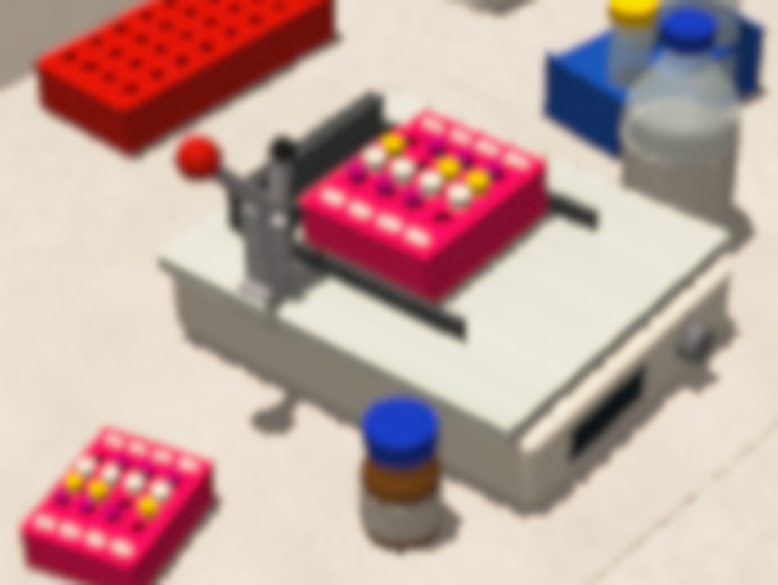

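```bash
cat > h.py <<'E'
import numpy as np, cv2
from workcell import readout, read_camera, camera_params, bot
from scipy.optimize import least_squares
from scipy.spatial.transform import Rotation as R
def proj(n,P):
    c=camera_params(n); f=240/np.tan(np.radians(c['fovy'])/2)
    K=np.array([[f,0,c['cx']],[0,f,c['cy']],[0,0,1.]])
    return cv2.projectPoints(np.atleast_2d(P).astype(float),c['rvec'],c['tvec'],K,None)[0][:,0]
def w(m,P):
    P=np.atleast_2d(P).astype(float); c,s=np.cos(m[2]),np.sin(m[2])
    return np.c_[m[0]+c*P[:,0]-s*P[:,1],m[1]+s*P[:,0]+c*P[:,1],P[:,2]]
E
python3 - <<'E'
from h import *
D=dict(FL=(-.13,.1075,.065),BL=(.13,.1075,.065),BR=(.13,-.1075,.065),FR=(-.13,-.1075,.065))
obs=[('scene','FL',287,246.25),('scene','BL',372,276.2),('scene','BR',340,338.7),('scene','FR',245,300.7),('side','BL',270.5,238.2),('side','FL',348.3,276.7),('side','FR',397.2,232.2)]
rob=[('scene',-.045,.058,310,258),('scene',.045,.058,341.3,268.7),('scene',.045,-.058,322.5,302),('scene',-.045,-.058,288.2,288.7),
('side',-.045,.058,331,238.9),('side',.045,.058,301.7,224.4),('side',-.045,-.058,356.6,215.6),('side',.045,-.058,329.4,204)]
kn=[('scene',354.2,224.2),('side',279,214.9)]
def res(p):
    r=[]
    for n,k,u,v in obs: r.append(proj(n,w(p,D[k]))[0]-(u,v))
    for n,x,y,u,v in rob: r.append(proj(n,w(p,(x+p[3],y+p[4],.105)))[0]-(u,v))
    for n,u,v in kn: r.append(proj(n,w(p,(.055,.085+.09*np.sin(p[5]),.113+.09*np.cos(p[5]))))[0]-(u,v))
    return np.ravel(r)
s=least_squares(res,[.6,0,0,0,0,.7],loss='soft_l1')
print(s.x.round(4)); print(res(s.x).reshape(-1,2).round(1))
p=s.x
print('knob',w(p,(.055,.1429,.182)),'pivot',w(p,(.055,.085,.113)),'rackc',w(p,(p[3],p[4],.065)))
E
```

```text
[ 5.631e-01 -1.251e-01  7.810e-02  1.490e-02 -5.000e-04  7.104e-01]
[[-3.9 -2.6]
 [ 1.  -1.1]
 [ 0.5  0.4]
 [-3.8 -1.7]
 [-2.5 -3.4]
 [ 1.9 -1. ]
 [ 1.6 -0.6]
 [-1.7 -1.2]
 [-0.1 -0.4]
 [-0.8 -0.5]
 [-1.2 -0.4]
 [-1.9 -3. ]
 [-0.9 -1.6]
 [-0.  -1.5]
 [-0.6 -1.5]
 [ 0.4 -0.3]
 [-1.6 -0.6]]
knob [[0.60678047 0.02162578 0.182     ]] pivot [[ 0.61129852 -0.03609768  0.113     ]] rackc [[ 0.57800485 -0.12450749  0.065     ]]
```

```bash
cat >> h.py <<'E'
def go(pos,yaw):
    # tool down, tool x at world yaw
    s=readout.read_state(); R0=R.from_rotvec(s['tcp_rot'])
    Rt=R.from_matrix(np.c_[[np.cos(yaw),np.sin(yaw),0],[np.sin(yaw),-np.cos(yaw),0],[0,0,-1]])
    d=R0.inv().apply(np.array(pos)-s['tool_pos']); t=(R0.inv()*Rt).as_rotvec()/np.pi
    print('t',s['time'],'pos',s['tool_pos'].round(4),'F',s['wrist_force'].round(1),'wid',round(s['width'],2))
    print('shift',d.round(4),'len',np.linalg.norm(d).round(3),'turn',t.round(4))
E
python3 - <<'E'
from h import *
go((.60,-.10,.33),.078)
E
```

```text
t 0.15 pos [ 0.2681 -0.6189  0.2302] F [-0.9 -0.8  0.1] wid 1.0
shift [ 0.5108 -0.3444 -0.0991] len 0.624 turn [-6.000e-04  1.000e-04  1.053e-01]
```

Call:
apply_moves(
  plan=[
    [[0.02,-0.01,-0.03,0,0,0.01,1],[0.06,-0.04,-0.045,0,0,0.02,1],[0.1,-0.068,-0.06,0,0,0.035,1],[0.134,-0.09,-0.07,0,0,0.05,1],[0.168,-0.113,-0.08,0,0,0.065,1],[0.2,-0.135,-0.09,0,0,0.08,1],[0.234,-0.158,-0.1,0,0,0.095,1],[0.266,-0.18,-0.1,0,0,0.105,1]],
  ],
)

```text
time: 0.82
tool_pos: [0.4332, -0.361, 0.3317]
tcp_rot: [3.138, 0.12, 0.003]
wrist_force: [0.1, -0.2, -0.5]
width: -0.004
```

```bash
python3 -c "
from h import *
go((.60,-.10,.33),.078)"
```

```text
t 0.8167 pos [ 0.4332 -0.361   0.3317] F [ 0.1 -0.2 -0.5] wid -0.0
shift [ 0.1862 -0.2475  0.0015] len 0.31 turn [ 0.0006 -0.0005 -0.0006]
```

Call:
apply_moves(
  plan=[
    [[0.024,-0.032,0,0,0,0,1],[0.047,-0.063,0,0,0,0,1],[0.07,-0.094,0,0,0,0,1],[0.094,-0.125,0,0,0,0,1],[0.117,-0.156,0,0,0,0,1],[0.14,-0.19,0,0,0,0,1],[0.165,-0.22,0,0,0,0,1],[0.165,-0.22,0,0,0,0,1]],
  ],
)

```text
time: 1.48
tool_pos: [0.5821, -0.1239, 0.3292]
tcp_rot: [-3.135, -0.133, -0.002]
wrist_force: [-0.5, 0.5, -0.6]
width: -0.001
```

Run:
```python
from h import *
read_camera('side')
s=readout.read_state(); im=read_camera('wrist')
np.savez('w1.npz',p=s['tool_pos'],r=s['tcp_rot']); print(s['tool_pos'],s['tcp_rot'],s['joint_vel'].round(3))
cv2.imwrite('pics/w1.png',im[:,:,::-1])
```

```text
[ 0.58052257 -0.12665014  0.3291979 ] [-3.13778397e+00 -1.32174575e-01  1.15359528e-03] [-0.059 -0.016  0.018 -0.04   0.013 -0.023]
```

View pics/w1.png

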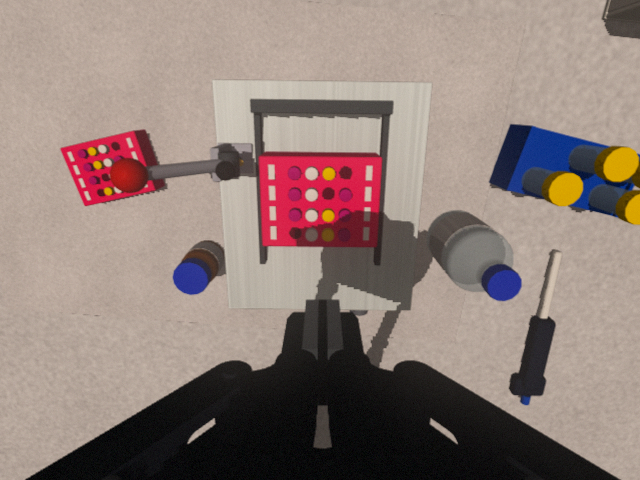

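Wrist view from above: deck corners are at about (213,81), (432,83), (229,309), (410,310). The rack top spans (258,157) to (380,246), the knob is at (129,175) and the far stop at y≈107. This confirms the larger rack is the one between the rails.

```bash
cat >> h.py <<'E'
def wproj(p,r,P):
    c=camera_params('wrist'); f=240/np.tan(np.radians(c['fovy'])/2)
    T=np.eye(4); T[:3,:3]=R.from_rotvec(r).as_matrix(); T[:3,3]=p
    Q=np.linalg.inv(T@c['hand_eye'])@np.c_[np.atleast_2d(P),np.ones(len(np.atleast_2d(P)))].T
    return np.c_[f*Q[0]/Q[2]+c['cx'],f*Q[1]/Q[2]+c['cy']]
E
python3 - <<'E'
from h import *
z=np.load('w1.npz'); 
def mp(p):
    return w(p,[(.13,.1075,.065),(.13,-.1075,.065),(-.13,.1075,.065),(-.13,-.1075,.065),
     (p[3]+.045,.058+p[4],.105),(p[3]+.045,p[4]-.058,.105),(p[3]-.045,p[4]+.058,.105),(p[3]-.045,p[4]-.058,.105),(.055,.085+.09*np.sin(.698),.182)])
obs=np.array([(213,81),(432,83),(229,309),(410,310),(258,157),(381,156),(263,247),(379,246),(129,175)],float)
f=lambda p:(wproj(z['p'],z['r'],mp(p))-obs).ravel()
s=least_squares(f,[.56,-.12,.08,.015,0],loss='soft_l1'); print(s.x.round(4)); print(f(s.x).reshape(-1,2).round(1))
p=s.x
print('knob',w(p,(.055,.1429,.182)))
im=cv2.imread('pics/w1.png')
for a in wproj(z['p'],z['r'],mp(p)): cv2.circle(im,tuple(int(round(v)) for v in a),2,(0,255,0),-1)
cv2.imwrite('pics/w1o.png',cv2.resize(im[60:330,40:460],None,fx=1.9,fy=1.9))
E
```

```text
[ 5.594e-01 -1.269e-01  7.620e-02  1.690e-02  2.000e-04]
[[-2.3 -2.2]
 [ 0.4 -2.3]
 [ 0.3  6.9]
 [ 0.5  7.3]
 [ 0.3 -1.6]
 [ 2.2  0.4]
 [-0.7 -0.3]
 [-1.1  1.6]
 [-0.   0.6]]
knob [[0.60334617 0.01975283 0.182     ]]
```

View pics/w1o.png

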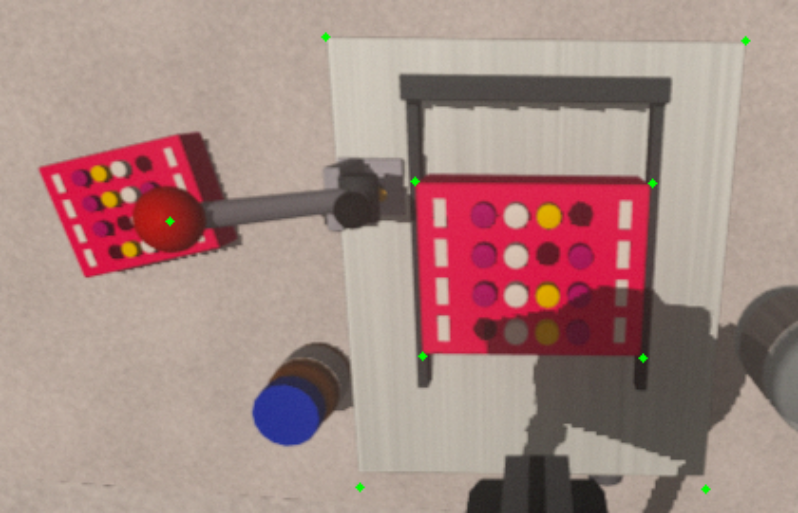

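Run:
```python
from h import *
z=np.load('w1.npz'); 
def mp(p):
    return w(p,[(.13,.1075,.065),(.13,-.1075,.065),(p[5],.1075,.065),(p[5],-.1075,.065),
     (p[3]+.045,.058+p[4],.105),(p[3]+.045,p[4]-.058,.105),(p[3]-.045,p[4]+.058,.105),(p[3]-.045,p[4]-.058,.105),(.055,.085+.09*np.sin(.698),.182)])
ow=np.array([(213,81),(432,83),(229,309),(410,310),(258,156),(381,155.5),(263,247),(379,246.5),(129,175)],float)
osc=np.array([(372,276.2),(340,338.7),(287,246.25),(245,300.7),(341.3,268.7),(322.5,302),(310,258),(288.2,288.7),(354.2,224.2)])-.4
osd=np.array([(270.5,238.2),(np.nan,)*2,(348.3,276.7),(397.2,232.2),(301.7,224.4),(329.4,204),(331,238.9),(356.6,215.6),(279,214.9)])-.4
def f(p):
    P=mp(p); return np.nan_to_num(np.r_[(wproj(z['p'],z['r'],P)-ow).ravel(),(proj('scene',P)-osc).ravel(),(proj('side',P)-osd).ravel()])
s=least_squares(f,[.56,-.12,.08,.015,0,-.125],loss='soft_l1'); print(s.x.round(4)); print(f(s.x).reshape(3,-1,2).round(1).tolist())
p=s.x
print('knob',w(p,(.055,.1429,.182)),'rack back face',w(p,(p[3]-.045,0,.085)),'home back',w(p,(.01,0,.085)))
np.save('m.npy',p)
go(w(p,(p[3]-.045-.011-.025,0,.2))[0],p[2])
```

```text
[ 5.584e-01 -1.267e-01  7.520e-02  1.840e-02  3.000e-04 -1.191e-01]
[[[-2.4, -1.3], [0.1, -1.1], [-0.7, -0.7], [0.8, -0.1], [-0.1, -1.3], [1.8, 0.4], [-1.2, -0.9], [-1.5, 0.6], [-0.2, 1.7]], [[-0.4, -0.9], [-1.4, 0.5], [-1.6, -1.3], [-1.5, -0.2], [-0.2, 0.0], [-1.0, -0.1], [-1.7, -0.9], [-1.4, -0.2], [-1.1, -0.1]], [[-0.4, -2.6], [0.0, 0.0], [0.2, -1.9], [0.3, -1.2], [-0.1, -1.1], [0.3, -1.0], [-1.1, -2.5], [0.9, -0.9], [0.8, -0.3]]]
knob [[0.60254086 0.01996164 0.182     ]] rack back face [[ 0.5319197  -0.12866183  0.085     ]] home back [[ 0.56839991 -0.12591436  0.085     ]]
t 1.5833 pos [ 0.5796 -0.1284  0.3293] F [ 0.  -0.1  0.4] wid -0.0
shift [-0.0834 -0.0039  0.1294] len 0.154 turn [-0.      0.0004  0.0023]
```

Call:
apply_moves(
  plan=[
    [[-0.03,-0.002,0.01,0,0,0.002,1],[-0.06,-0.004,0.03,0,0,0.002,1],[-0.084,-0.004,0.06,0,0,0.002,1],[-0.084,-0.004,0.1,0,0,0.002,1],[-0.084,-0.004,0.14,0,0,0.002,1],[-0.084,-0.004,0.175,0,0,0.002,1],[-0.084,-0.004,0.2,0,0,0.002,1],[-0.084,-0.004,0.2,0,0,0.002,1]],
  ],
)

```text
time: 2.25
tool_pos: [0.4892, -0.1324, 0.1236]
tcp_rot: [-3.136, -0.111, 0.018]
wrist_force: [-0.6, 0.6, 0.1]
width: 0.0
```

Run:
```python
from h import *
p=np.load('m.npy')
im=read_camera('side'); cv2.imwrite('pics/s2.png',cv2.resize(im[120:300,230:430],None,fx=3,fy=3)[:,:,::-1])
cv2.imwrite('pics/w2.png',read_camera('wrist')[:,:,::-1])
go(w(p,(p[3]-.045-.011-.025,0,.085))[0],p[2])
```

```text
t 2.35 pos [ 0.494  -0.1334  0.1295] F [-0.2 -0.2  0.7] wid 0.0
shift [ 0.0023 -0.0019  0.0445] len 0.045 turn [-0.0002  0.0008 -0.0013]
```

View pics/s2.png

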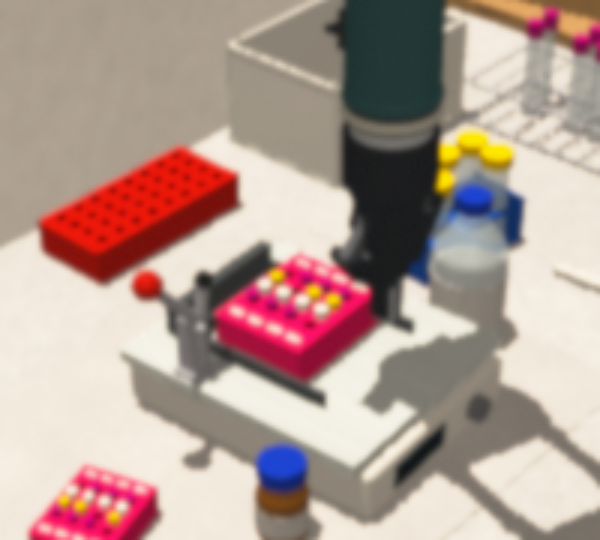

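View pics/w2.png

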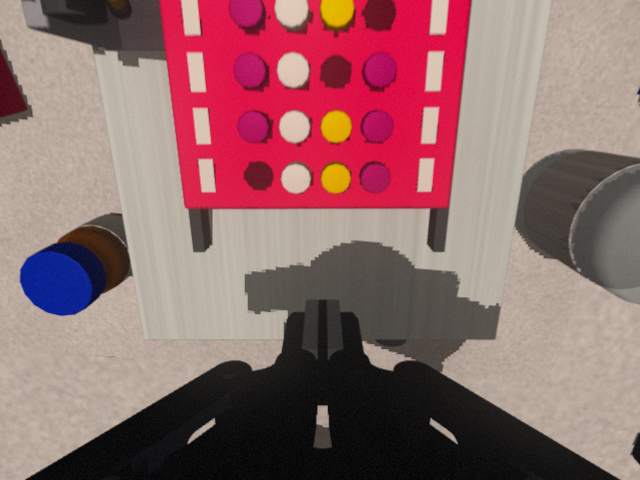

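The fingers are centred behind the rack (wrist: rack front edge y≈208, finger tip (322,302)). Going down and making the first part of the push.

Call:
apply_moves(
  plan=[
    [[0,-0.001,0.02,0,0,0,1],[0,-0.001,0.042,0,0,0,1],[0,-0.001,0.042,0,0,0,1],[0.01,-0.001,0.042,0,0,0,1],[0.018,-0.001,0.042,0,0,0,1],[0.026,-0.001,0.042,0,0,0,1],[0.034,-0.001,0.042,0,0,0,1],[0.042,-0.001,0.042,0,0,0,1]],
  ],
)

```text
time: 3.02
tool_pos: [0.5377, -0.1288, 0.0896]
tcp_rot: [3.139, 0.115, -0.002]
wrist_force: [-5.8, -0.5, 5.2]
width: -0.001
```

Call:
apply_moves(
  plan=[
    [[0.002,0,0,0,0,0,1],[0.004,0,0,0,0,0,1],[0.006,0,0,0,0,0,1],[0.008,0,0,0,0,0,1],[0.009,0,0,0,0,0,1],[0.01,0,0,0,0,0,1],[0.01,0,0,0,0,0,1],[0.01,0,0,0,0,0,1]],
  ],
)

```text
time: 3.68
tool_pos: [0.5468, -0.1278, 0.0886]
tcp_rot: [3.139, 0.115, -0.002]
wrist_force: [-4.7, 0.1, 4.1]
width: 0.004
```

Run:
```python
from h import *
p=np.load('m.npy')
cv2.imwrite('pics/w3.png',read_camera('wrist')[:,:,::-1])
go(w(p,(.01-.011,0,.085))[0],p[2])
```

```text
t 3.7333 pos [ 0.5468 -0.1278  0.0887] F [-5.  -0.5  4.7] wid 0.0
shift [ 0.0107 -0.0003  0.0036] len 0.011 turn [ 0.      0.0003 -0.0007]
```

View pics/w3.png

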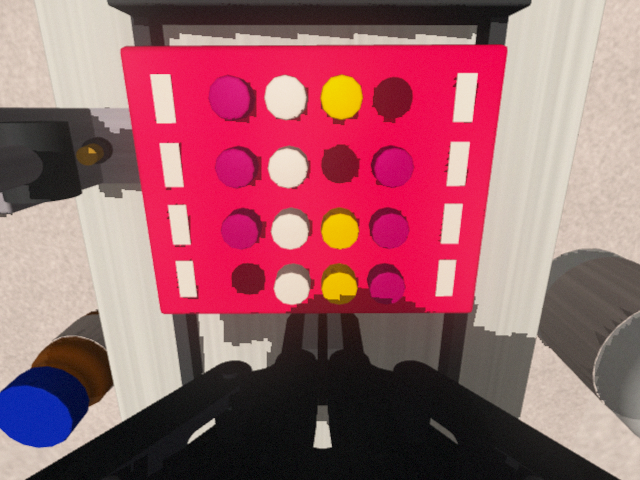

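The rack is sliding straight at about 5 N. The gap to the stop is still visible (stop y≈5, rack edge y≈47).

Call:
apply_moves(
  plan=[
    [[0.002,0,0,0,0,0,1],[0.004,0,0,0,0,0,1],[0.006,0,0,0,0,0,1],[0.007,0,0,0,0,0,1],[0.008,0,0,0,0,0,1],[0.009,0,0,0,0,0,1],[0.01,0,0,0,0,0,1],[0.01,0,0,0,0,0,1]],
  ],
)

```text
time: 4.4
tool_pos: [0.5568, -0.1271, 0.0885]
tcp_rot: [3.139, 0.114, -0.002]
wrist_force: [-5.2, -0.9, 3.8]
width: 0.004
```

Run:
```python
from h import *
p=np.load('m.npy')
cv2.imwrite('pics/w4.png',read_camera('wrist')[:,:,::-1])
go(w(p,(.01-.011,0,.085))[0],p[2])
```

```text
t 4.45 pos [ 0.5568 -0.1271  0.0885] F [-5.5 -0.4  4. ] wid 0.0
shift [ 0.0007 -0.0003  0.0035] len 0.004 turn [ 0.      0.0003 -0.0007]
```

View pics/w4.png

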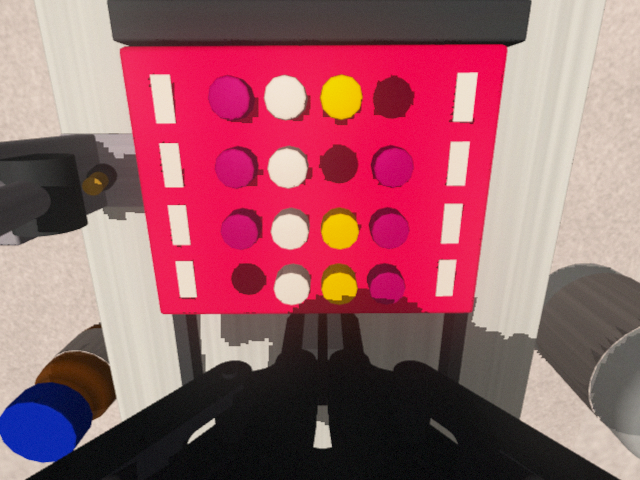

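Call:
apply_moves(
  plan=[
    [[0.001,0,0,0,0,0,1],[0.001,0,0,0,0,0,1],[0.002,0,0,0,0,0,1],[0.002,0,0,0,0,0,1],[0.003,0,0,0,0,0,1],[0.003,0,0,0,0,0,1],[0.003,0,0,0,0,0,1],[0.003,0,0,0,0,0,1]],
  ],
)

```text
time: 5.12
tool_pos: [0.5587, -0.1269, 0.0884]
tcp_rot: [-3.139, -0.115, 0.005]
wrist_force: [-7.7, -0.0, 6.8]
width: 0.003
```

Call:
apply_moves(
  plan=[
    [[0.001,0,0,0,0,0,1],[0.001,0,0,0,0,0,1],[0.002,0,0,0,0,0,1],[0.002,0,0,0,0,0,1],[0.003,0,0,0,0,0,1],[0.003,0,0,0,0,0,1],[0.003,0,0,0,0,0,1],[0.003,0,0,0,0,0,1]],
  ],
)

```text
time: 5.78
tool_pos: [0.5588, -0.1269, 0.0884]
tcp_rot: [-3.139, -0.115, 0.015]
wrist_force: [-16.2, -2.2, 14.0]
width: -0.002
```

Run:
```python
from h import *
p=np.load('m.npy')
cv2.imwrite('pics/w5.png',read_camera('wrist')[:,:,::-1])
go(w(p,(.01-.011,0,.085))[0],p[2])
```

```text
t 5.8333 pos [ 0.5588 -0.1269  0.0884] F [-16.   -1.2  13.7] wid 0.0
shift [-0.0013 -0.0002  0.0034] len 0.004 turn [-0.0002  0.0029 -0.0006]
```

View pics/w5.png

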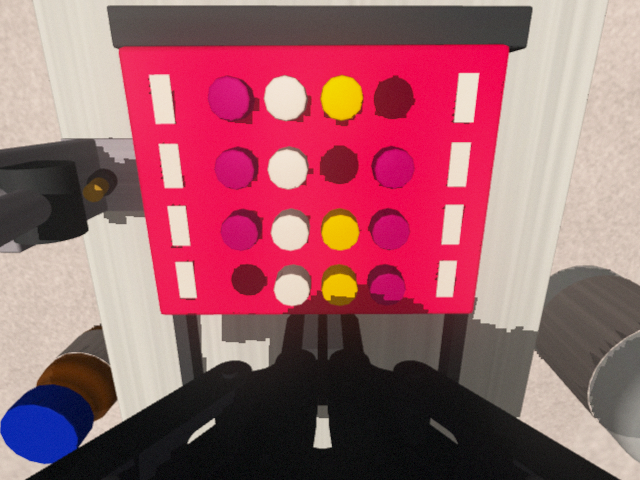

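The rack is home: it moved 0.1 mm under the extra 3 mm command while the force rose to 16 N. Its back face is also where the home position predicts. Withdrawing straight back, then up.

Call:
apply_moves(
  plan=[
    [[-0.003,0,0,0,0,0,1],[-0.006,0,0,0,0,0,1],[-0.015,0,0,0,0,0,1],[-0.03,0,0,0,0,0,1],[-0.04,0,-0.01,0,0,0,1],[-0.04,0,-0.05,0,0,0,1],[-0.04,0,-0.09,0,0,0,1],[-0.04,0,-0.13,0,0,0,1]],
  ],
)

```text
time: 6.5
tool_pos: [0.5224, -0.1293, 0.2188]
tcp_rot: [-3.139, -0.114, 0.001]
wrist_force: [1.7, -0.4, 0.3]
width: -0.002
```

Run:
```python
from h import *
p=np.load('m.npy')
go(w(p,(.055,.1429+.075,.30))[0],p[2])
```

```text
t 6.5 pos [ 0.5224 -0.1293  0.2188] F [ 1.7 -0.4  0.3] wid -0.0
shift [ 0.0906 -0.2181 -0.0812] len 0.25 turn [-0.0002  0.0002 -0.0008]
```

Call:
apply_moves(
  plan=[
    [[0,0,-0.035,0,0,0,1],[0.005,-0.01,-0.07,0,0,0,1],[0.02,-0.045,-0.08,0,0,0,1],[0.035,-0.08,-0.08,0,0,0,1],[0.05,-0.115,-0.08,0,0,0,1],[0.065,-0.15,-0.08,0,0,0,1],[0.08,-0.185,-0.08,0,0,0,1],[0.092,-0.218,-0.08,0,0,0,1]],
  ],
)

```text
time: 7.17
tool_pos: [0.5999, 0.0968, 0.2983]
tcp_rot: [-3.139, -0.115, -0.003]
wrist_force: [0.7, 0.4, 0.8]
width: -0.002
```

Run:
```python
from h import *
p=np.load('m.npy')
read_camera('scene'); s=readout.read_state()
im=read_camera('wrist'); np.savez('w6.npz',p=s['tool_pos'],r=s['tcp_rot'])
cv2.imwrite('pics/w6.png',im[:,:,::-1])
go(w(p,(.055,.1429+.055,.165))[0],p[2])
print(wproj(s['tool_pos'],s['tcp_rot'],w(p,(.055,.1429,.182))))
```

```text
t 7.2667 pos [0.6001 0.0996 0.2977] F [ 0.2 -1.1 -0.4] wid 0.0
shift [-0.0038  0.025   0.1326] len 0.135 turn [-0.0008 -0.0005  0.0008]
[[440.82691584 240.49235731]]
```

View pics/w6.png

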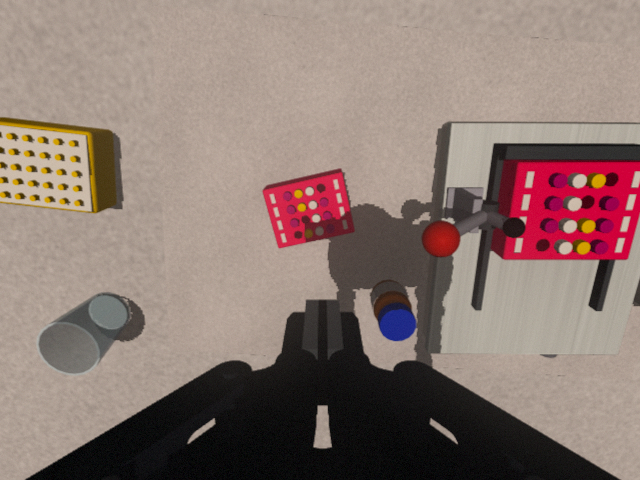

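Knob prediction (441,240) matches the picture (441,239), the fingers are clear of it on the outside, and the jar at (397,322) is off the path. Going down.

Call:
apply_moves(
  plan=[
    [[0,0,0.03,0,0,0,1],[-0.002,0,0.06,0,0,0,1],[-0.004,0,0.09,0,0,0,1],[-0.004,0.005,0.115,0,0,0,1],[-0.004,0.01,0.125,0,0,0,1],[-0.004,0.02,0.125,0,0,0,1],[-0.004,0.025,0.125,0,0,0,1],[-0.004,0.025,0.125,0,0,0,1]],
  ],
)

```text
time: 7.93
tool_pos: [0.5986, 0.0678, 0.1752]
tcp_rot: [3.139, 0.112, 0.006]
wrist_force: [0.2, 0.2, 0.5]
width: 0.001
```

Run:
```python
from h import *
p=np.load('m.npy')
read_camera('scene')
im=read_camera('side'); cv2.imwrite('pics/s7.png',cv2.resize(im[120:320,200:420],None,fx=3,fy=3)[:,:,::-1])
cv2.imwrite('pics/w7.png',read_camera('wrist')[:,:,::-1])
go(w(p,(.055,.075,.17))[0],p[2])
```

```text
t 8.0833 pos [0.5985 0.0692 0.1754] F [-0.4  0.5 -0.1] wid -0.01
shift [0.0007 0.1173 0.0053] len 0.117 turn [-0.0001 -0.0013 -0.0011]
```

View pics/w7.png

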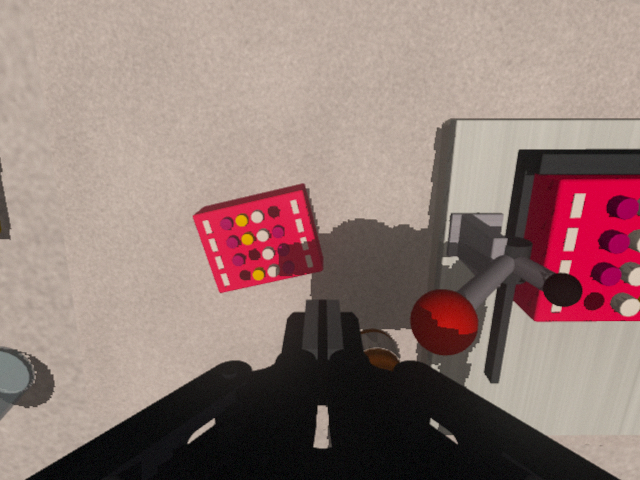

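View pics/s7.png

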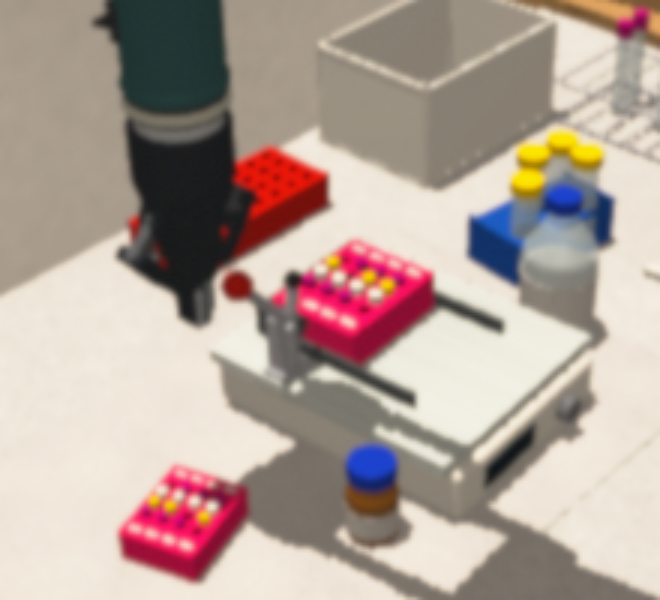

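The finger is level with the knob, about 28 mm outside it. The knuckles sit about 46 mm above the tip, so I raise the tool along with the knob's arc.

Call:
apply_moves(
  plan=[
    [[0.001,0.012,0,0,0,0,1],[0.001,0.022,0,0,0,0,1],[0.001,0.03,0,0,0,0,1],[0.001,0.037,-0.003,0,0,0,1],[0.001,0.044,-0.006,0,0,0,1],[0.001,0.051,-0.008,0,0,0,1],[0.001,0.058,-0.01,0,0,0,1],[0.001,0.065,-0.011,0,0,0,1]],
  ],
)

```text
time: 8.75
tool_pos: [0.6057, 0.0077, 0.1917]
tcp_rot: [-3.134, -0.115, -0.016]
wrist_force: [0.7, 2.8, 4.1]
width: -0.007
```

Run:
```python
from h import *
p=np.load('m.npy')
cv2.imwrite('pics/w8.png',read_camera('wrist')[:,:,::-1])
go(w(p,(.055,.085,.187))[0],p[2])
```

```text
t 8.8 pos [0.6056 0.0046 0.1896] F [0.6 0.3 1.3] wid 0.0
shift [-0.0018  0.0424  0.0026] len 0.042 turn [-0.0001 -0.0028 -0.0005]
```

View pics/w8.png

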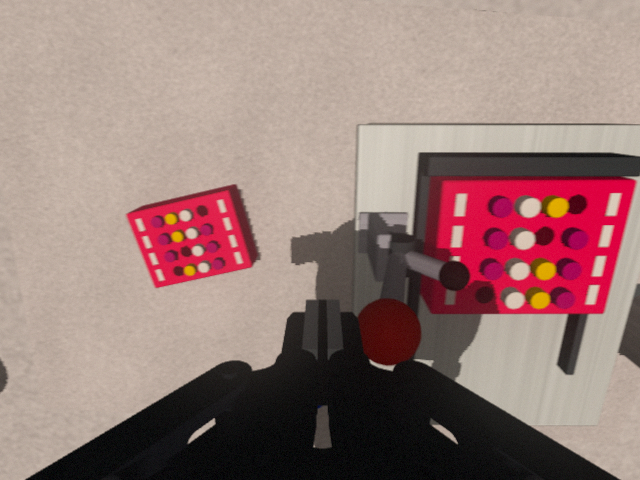

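Call:
apply_moves(
  plan=[
    [[-0.001,0.007,-0.001,0,0,0,1],[-0.001,0.014,-0.002,0,0,0,1],[-0.001,0.021,-0.002,0,0,0,1],[-0.001,0.028,-0.002,0,0,0,1],[-0.001,0.034,-0.002,0,0,0,1],[-0.001,0.038,-0.002,0,0,0,1],[-0.001,0.038,-0.002,0,0,0,1],[-0.001,0.038,-0.002,0,0,0,1]],
  ],
)

```text
time: 9.47
tool_pos: [0.6042, -0.0338, 0.1855]
tcp_rot: [-3.139, -0.113, 0.001]
wrist_force: [-0.4, 0.6, 0.1]
width: 0.0
```

Run:
```python
from h import *
p=np.load('m.npy')
cv2.imwrite('pics/w9.png',read_camera('wrist')[:,:,::-1])
go(w(p,(.055,.085,.187))[0],p[2])
```

```text
t 9.5167 pos [ 0.6042 -0.0335  0.1856] F [1.3 1.  0.4] wid -0.0
shift [ 0.0024  0.0044 -0.0014] len 0.005 turn [-0.0001  0.0002 -0.0009]
```

View pics/w9.png

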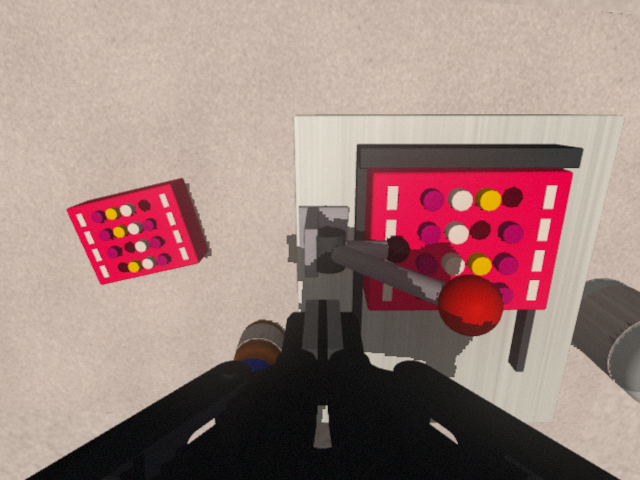

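The lever has snapped over: the knob is now at (470,305), above the rack, and the foot at (398,247) is on the rack's margin. Retreating outwards and up.

Call:
apply_moves(
  plan=[
    [[0,-0.01,0,0,0,0,1],[0,-0.025,-0.01,0,0,0,1],[0,-0.03,-0.04,0,0,0,1],[0,-0.03,-0.08,0,0,0,1],[0,-0.03,-0.12,0,0,0,1],[0,-0.03,-0.14,0,0,0,1],[0,-0.03,-0.14,0,0,0,1],[0,-0.03,-0.14,0,0,0,1]],
  ],
)

```text
time: 10.18
tool_pos: [0.6031, -0.0017, 0.3293]
tcp_rot: [-3.139, -0.117, -0.008]
wrist_force: [-0.8, -0.1, -0.5]
width: -0.001
```

Run:
```python
from h import *
p=np.load('m.npy')
s=readout.read_state(); im=read_camera('wrist').copy()[:,:,::-1].copy()
cv2.imwrite('pics/w10.png',im)
for n,c in (('scene',(235,205,150)),('side',(235,170,160))):
    a=read_camera(n)[c[1]:c[1]+c[2],c[0]:c[0]+c[2]]; cv2.imwrite(f'pics/{n}10.png',cv2.resize(a,(600,600))[:,:,::-1])
g=lambda P:wproj(s['tool_pos'],s['tcp_rot'],w(p,P)).round(1).tolist()
for a in (1.41,1.2): print('knob',a,g((.055,.085+.09*np.sin(.698-a),.113+.09*np.cos(.698-a))))
print('rack home top corners',g([(.1,.058,.105),(.1,-.058,.105),(.01,.058,.105),(.01,-.058,.105)]),s['wrist_force'])
```

```text
knob 1.41 [[444.1, 220.3]]
knob 1.2 [[427.7, 224.2]]
rack home top corners [[390.0, 151.6], [515.1, 151.5], [385.0, 243.5], [501.0, 243.4]] [-0.76246124 -0.12025408 -0.52503688]
```

View pics/w10.png

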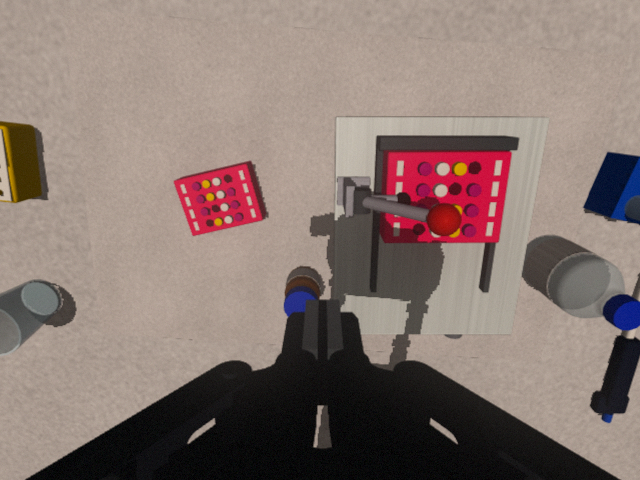

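View pics/side10.png

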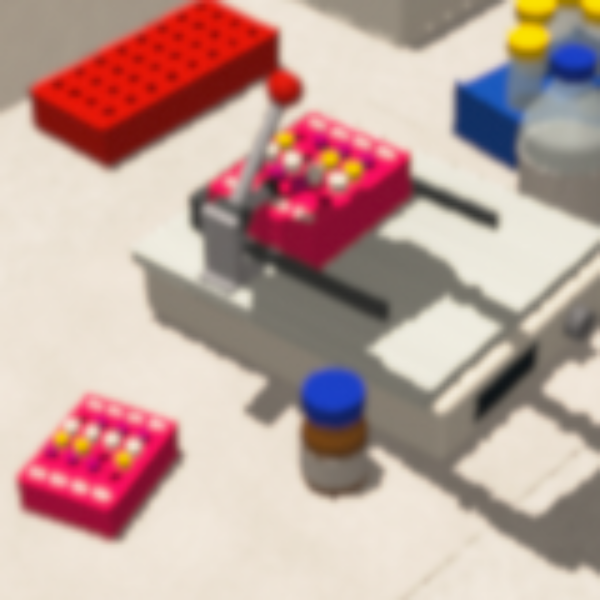

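View pics/scene10.png

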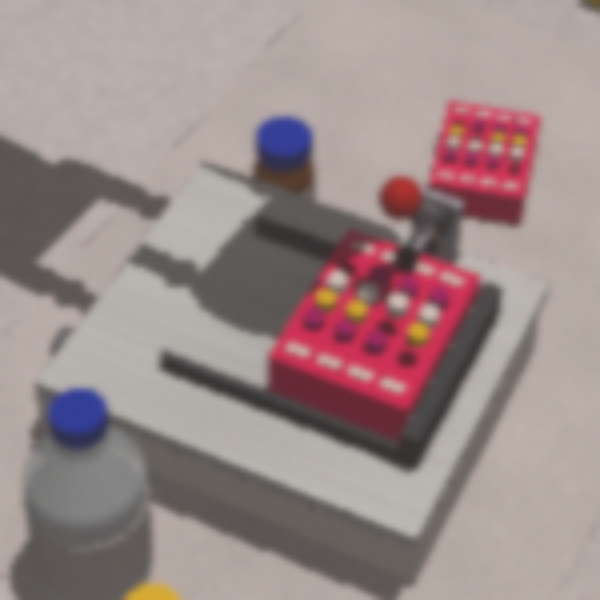

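Closed knob is predicted at (444,220) and seen at (444,219). The rack top's edges match the home position within about 1–2 px along the push direction, and no deck shows between rack and stop. Bystanders are unmoved, nothing touches the robot, and I'm handing in.

```bash
python3 -c "
from h import *
print(bot.finish_job())"
```

```text
the job is handed in; nothing more can be done
None
```

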